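# Set the feed gearbox to fine feed

## Task

The feed gearbox on the bench stands in neutral: pull its sprung selector knob straight up out of the neutral gate, turn it to the smallest of the three bright metal discs on the lid, and let it drop fully home in that disc's notch. The notch ring has slipped a little against the discs, so feel for the notch: ride lightly on the ring and turn until it drops, never forcing the knob sideways against a notch or pressing it hard on the ring. Then let go, and leave the things lying round the gearbox alone.

Things in the scene. Friction and masses are not known exactly. Their poses are not given: they have to be found in the camera images.
- gearbox: grey cast gearbox, fixed to the bench, 152 x 176 mm, flat grey lid 60 mm above its origin. Origin: on the bench, on the vertical axis of the selector knob. Its x axis points from the knob axis to the neutral mark, a short white line on the lid; z up. Place and yaw differ every time. The three discs stand -0.70, +0.70 and +1.28 rad from the neutral mark (anticlockwise from above is +).
- selector_grip (a point): centre of the knob's black bar grip, on the knob's vertical axis, 101 mm above the gearbox origin when home. Bar 44 mm long (x axis, pointing as its white line), 14 mm thick (y), 34 mm high (z). The top of the round black skirt below it, 92 mm across, is 21 mm below this point. The bar sits on a rubber bush that gives 1 mm per 3 N up or down (5 mm at most) and 1 rad per 3 N m of turning.
- pointer_tip (a point): tip of the pointer nib on the knob's skirt, 52 mm from the knob axis, 77 mm above the gearbox origin when home; it turns and lifts with the knob, free of the bush. Straight below the pointer, hidden under the skirt 34 mm from the axis, is the knob's 6 mm wide index key; a notch leaves it 0.9 mm to either side.
- selector_turn (a joint): angle of the knob in rad: 0 with the pointer at the neutral mark, growing anticlockwise seen from above, range -1.05 to 1.62. The hidden notch ring has slipped up to 0.20 rad either way, all three notches alike, by an unknown amount: a notch can be up to 0.23 rad to either side of its disc. The neutral gate has not slipped.
- selector_lift (a joint): height the knob is pulled up, m: 0 home, about 0.008 with the key riding on the ring between notches, 0.014 upper stop. A spring pulls it down, 6 N when home to 10 N at the stop. It turns only above 0.008. Forcing is more than 30 N between key and ring or gate: about 1 N m of turning against a notch or gate wall, or 20 N of push down on the ring besides the spring.
- disc_small_top (a point): middle of the top of the smallest bright metal disc, 12 mm across and 3 mm thick, on the lid, 70 mm from the knob axis: the wanted feed. Which disc stands in which of the three places differs every time.
- disc_medium_top (a point): middle of the top of the middle bright metal disc, 20 mm across, otherwise the same: not wanted.
- disc_large_top (a point): middle of the top of the largest bright metal disc, 28 mm across, otherwise the same: not wanted.
- sanding_block: plain wooden block, 60 x 105 x 30 mm, loose on the bench near the gearbox: leave alone. Origin under its centre.
- masking_tape: roll of cream masking tape, 98 mm across and 25 mm high, loose on the bench near the gearbox: leave alone. Origin under its centre.
- tape_measure: yellow tape measure, 95 mm long, loose on the bench near the gearbox: leave alone. Origin under its centre.

How it is judged:
By the outcome, as a careful person would: the job done as asked, in the order asked, and still so for the second after the job is handed in, with the robot touching nothing.
It also fails if it takes over 43 s, if anything falls off the work surface, if the arm or the gripper's body presses on something with over 40 N, if the wrist force passes 120 N, or if a joint passes its speed limit or range.

## Robot

A 7-joint arm with a two-finger parallel gripper is mounted at the origin on a cart in front of the work surface, level with it; the furniture and walls round the work are solid. World frame = base frame: x ahead of the robot, y to its left, z up, the work surface at z = 0. Lengths are in m, angles in degrees, forces in N, time in s.
With the tool pointing down it reaches from about 0.425 to 0.875 m from the base axis. Payload 4.7 kg.
Tool frame: the origin (TCP) lies midway between the tips of the shut fingers; the grasp point (between the pads) lies 19 mm behind it; z points along the fingers, y is the line along which they close (so a half turn about z gives the same grasp; the last joint's range is limited). The gripper opens to 87 mm and grips with 3 to 60 N. Pads are 19 mm wide; open, the fingers measure 117 mm over their backs; the gripper's body (75 mm by 190 mm) begins 51 mm behind the grasp point.
Start: joints at [73.172, 18.392, -4.016, 83.108, 1.295, 78.541, -3.26], TCP at [0.197, -0.619, 0.223] pointing down, gripper open.
Joint ranges: [-163.93, 163.93], [-17.29, 119.83], [-79.2, 71.16], [3.27, 140.29], [-89.18, 269.18], [5.43, 117.66], [-154.24, 154.24]. Speed limits (degrees/s): [147.25, 147.25, 180, 180, 180, 180, 180].

## Interface

Orientations are given as [roll, pitch, yaw] about the fixed x, y, z axes, in that order (R = Rz(yaw) Ry(pitch) Rx(roll)).
In Python, from cell import env, viewer, boxes_of, masks_of gives the robot as it stands. The module is installed in compiled form; this text tells all that it offers.
- The arm moves only by the tool apply_moves, never from a script. Its argument "moves" is a list of rows, each a list of 7 numbers: the shift along the tool's x, y, z scaled (see below), then the turn, a rotation vector about the tool's x, y, z scaled (see below), then the opening, from 0 (shut) to 1 (fully open). A call has 1 to 20 rows; each row is the pose to reach, as a shift and turn from the pose commanded when the call began, along the tool's axes at that moment; what a row does not reach only later rows make up. The controller multiplies each number of a shift by 0.2 m and each number of a turn by 1.5 rad. A row lasts 1/10 s, in which the tool goes at most 50 mm and 8.59 degrees, less where a joint would pass 70% of its speed; a pose out of reach is approached as far as the arm can. A call with a number of a shift or a turn outside -1 to 1 is refused whole. A call with a gripper value outside its range is refused whole. The fingers move at their own pace and stop on an object; "grip_force" is the grip in N (left out, the last holds). Time passes only in rows, so rows that repeat a pose let the fingers close. It gives the time, the measured TCP pose, the force, the opening and the grip force at its end, in the units of the state.
- env.get_obs(): the state, without advancing time (a new reading comes with each control period).
- viewer.read_camera(name): name is "side" or "top"; returns the picture (400x640x3 uint8, red, green, blue); there is no depth.
- viewer.get_calibration(name): a dict with "fov_y" (degrees; the focal length in pixels is half the picture's height over the tangent of half this angle, whatever the lens; pixels are square), "cx", "cy" (the principal point, pixels), "position" and "orientation" of the camera in the world. Camera axes: x right, y up, looking along -z (the intrinsics and any distortion apply to the point x, -y, -z); pixel columns grow to the right and rows downward; lengths in m; the calibration is good to about 2 mm. A picture is of the moment at which its call begins. get_calibration takes no time and is no camera call.
- env.sign_off(): hands the job in; it is judged then, once.
Trained networks look in the newest picture that a camera, given by its name, has taken for a name from the list of things; names that differ only in an ending like _2 or _b are one class to them, and where a whole thing is asked for, a point or a joint stands for the part that bears it (a point fixed in the world has none). Each returns a list of dicts, best first, with "conf" (0 to 1); they miss things now and then, are a little off and sometimes report something else, mostly with a low value. They report only what shows in the picture. A call takes as long as a camera call.
- boxes_of(camera, target): "location" ([column, row] in pixels, amid what is visible of it).
- masks_of(camera, target): "pixels" (400x640 bool, what is visible of it) and "location" ([column, row] in pixels, amid what is visible of it).
The state is a dict: "time_s": time; "qpos": joint angles; "joint_velocities": joint speeds; "effort": joint torques, N m; "tool_pos": TCP position; "tool_rot": TCP orientation; "force": force on the tool from outside, world axes, zero at the start; "wrist_torque": the same for the moment, N m; "grip_width": finger opening in m; "grasp_force": force on a finger pad.
Only numpy, scipy, OpenCV 4.12 (cv2) and the standard library are available. Lean on these libraries where they do the work, as an engineer would, in place of code of your own. Each camera call takes 0.05 s, during which the arm holds its last target. There are 200 camera calls.

## Working session

There is one attempt and no reset: what is moved stays moved. The work goes in short steps, Python scripts to look and compute and a tool call to move; the robot and the scene stay as the last step left them, time stands still between calls to the robot, and variables do not carry over. Pictures are saved under pics/ and viewed, at most 10 in all, crops included, and the job is handed in when it is done.

Besides the shell and the picture viewer there is one more tool, called after "Emit:" in YAML: its name, and indented under it one key for each argument. apply_moves: Moves the arm, as the interface text tells. Shifts and turns lie within -1 to 1; 1 stands for 0.2 m of shift or 1.5 rad of turn. Its arguments: {"type":"object","properties":{"moves":{"type":"array","items":{"type":"array","items":{"type":"number","minimum":-1,"maximum":1}}},"grip_force":{"type":"number"}},"required":["moves"]}

```bash
mkdir -p pics; ls; cat > h.py <<'E'
import numpy as np, cv2
from cell import env, viewer, boxes_of, masks_of
from scipy.spatial.transform import Rotation as R
def cal(n):
    return viewer.get_calibration(n)
E
python3 - <<'E'
from h import *
for n in ("top","side"):
    print(n,cal(n))
    im=viewer.read_camera(n); cv2.imwrite(f"pics/{n}0.png",im[:,:,::-1])
    for t in ["gearbox","selector_grip","pointer_tip","disc_small_top","disc_medium_top","disc_large_top","sanding_block","masking_tape","tape_measure"]:
        print(t,[(np.round(b["location"],1).tolist(),round(b["conf"],2)) for b in boxes_of(n,t)][:3])
print(env.get_obs())
E
```

```text
pics
top {'fov_y': 47.113055294431234, 'cx': 322.460260629128, 'cy': 195.01643157292958, 'position': array([0.25194886, 0.02583701, 1.2225007 ]), 'orientation': array([ 13.64036439,  -0.10063758, -87.85830708])}
gearbox [([324.6, 183.0], 0.6), ([325.2, 182.2], 0.37)]
selector_grip [([325.5, 182.9], 0.73)]
pointer_tip [([324.6, 185.4], 0.76)]
disc_small_top []
disc_medium_top [([299.4, 180.9], 0.56)]
disc_large_top [([339.2, 161.7], 0.56)]
sanding_block [([455.9, 233.5], 0.68)]
masking_tape [([215.4, 252.1], 0.75)]
tape_measure [([206.6, 187.2], 0.66)]
side {'fov_y': 47.191247785608155, 'cx': 319.3430912672496, 'cy': 199.70125976159386, 'position': array([0.23890048, 1.23050741, 0.88227902]), 'orientation': array([  57.07901027,    0.71790403, -167.81412166])}
gearbox [([297.9, 213.4], 0.68)]
selector_grip [([304.4, 198.7], 0.57), ([297.9, 212.3], 0.38)]
pointer_tip [([306.3, 200.7], 0.66)]
disc_small_top [([298.4, 215.3], 0.19)]
disc_medium_top []
disc_large_top []
sanding_block [([357.2, 168.1], 0.79)]
masking_tape [([350.9, 279.1], 0.57)]
tape_measure [([275.8, 281.2], 0.84), ([302.8, 194.9], 0.75)]
{'time_s': 1.0, 'qpos': array([73.1713251 , 18.39244681, -4.01809026, 83.1077566 ,  1.29588726,
       78.54130817, -3.26044144]), 'joint_velocities': array([ 0.03403228,  0.03747786, -0.02104295, -0.01865461, -0.13533778,
       -0.00356813, -0.01801359]), 'effort': array([ 2.67664727e-04, -4.91106284e+01, -4.02892046e-01, -3.12777436e+01,
       -6.36295066e-02,  3.38278280e-02,  1.39401953e-05]), 'tool_pos': array([ 0.19692763, -0.6194677 ,  0.22257907]), 'tool_rot': array([1.79996319e+02, 2.99691451e-03, 1.76390989e+01]), 'force': array([-0.24534076,  0.63822968,  0.53357479]), 'wrist_torque': array([-0.02381929,  0.00989917, -0.04523989]), 'grasp_force': 0.0, 'grip_width': 0.08686462655035812}
```

```bash
cat >> h.py <<'E'
def ray(n,uv):
    c=cal(n); f=200/np.tan(np.radians(c["fov_y"]/2))
    Rm=R.from_euler("xyz",c["orientation"],degrees=True).as_matrix()
    d=Rm@np.array([(uv[0]-c["cx"])/f,-(uv[1]-c["cy"])/f,-1]); return np.array(c["position"]),d
def at(n,uv,z):
    p,d=ray(n,uv); return p+d*(z-p[2])/d[2]
def proj(n,X):
    c=cal(n); f=200/np.tan(np.radians(c["fov_y"]/2))
    Rm=R.from_euler("xyz",c["orientation"],degrees=True).as_matrix()
    v=Rm.T@(np.array(X)-c["position"]); return np.array([c["cx"]-f*v[0]/v[2],c["cy"]+f*v[1]/v[2]])
E
python3 - <<'E'
from h import *
a=cv2.imread("pics/top0.png");b=cv2.imread("pics/side0.png")
A=cv2.resize(a[135:235,270:380],None,fx=5.4,fy=5.4,interpolation=cv2.INTER_CUBIC)
cv2.imwrite("pics/topc.png",A)
cv2.imwrite("pics/both.png",cv2.resize(np.vstack([a,b]),None,fx=.75,fy=.75))
B=cv2.resize(b[160:260,250:370],None,fx=5.4,fy=5.4,interpolation=cv2.INTER_CUBIC)
cv2.imwrite("pics/sidec.png",B)
print(at("top",(325.5,182.9),.101),at("side",(304.4,198.7),.101))
E
```

```text
[0.55582706 0.02752785 0.101     ] [0.55067936 0.05634359 0.101     ]
```

View pics/topc.png

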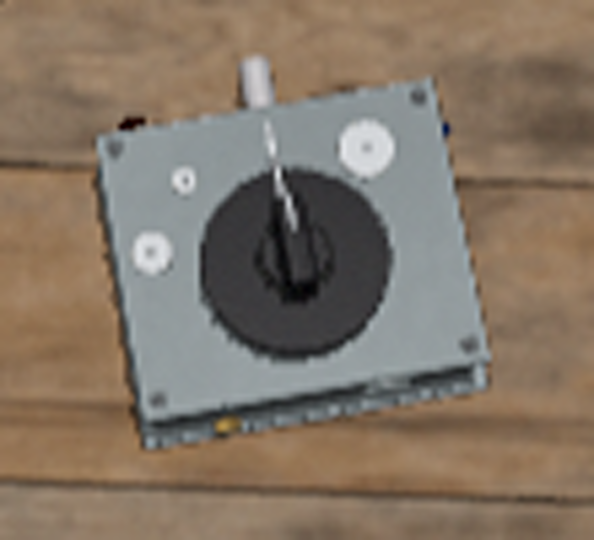

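View pics/both.png

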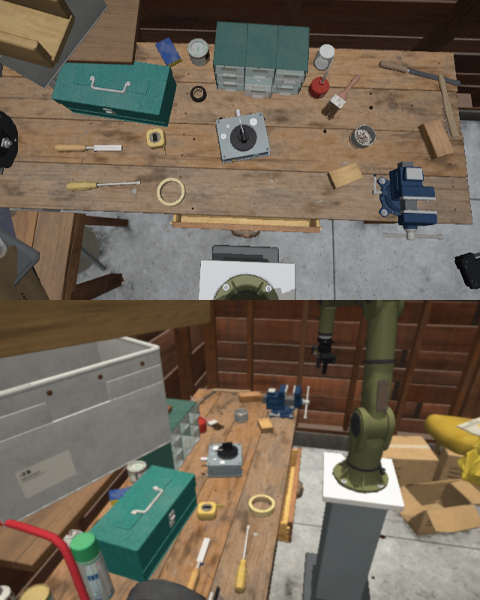

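View pics/sidec.png

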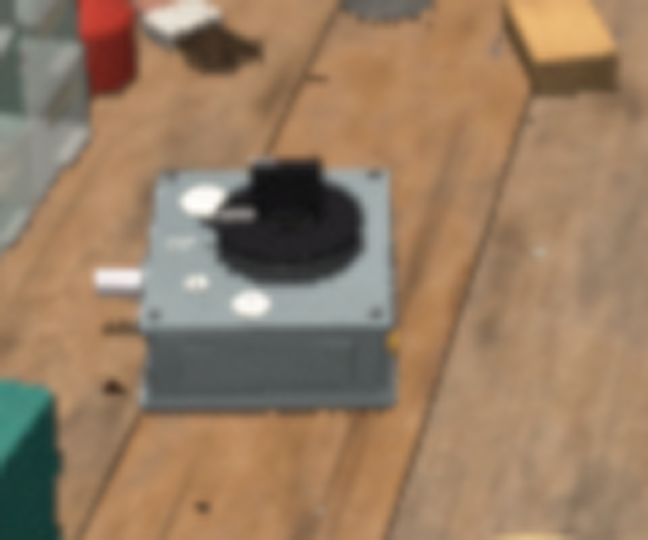

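```bash
python3 - <<'E'
from h import *
from scipy.optimize import least_squares
c=lambda u,v:np.array([u,v])/5.4+[270,135]-.4
s=lambda u,v:np.array([u,v])/5.4+[250,160]-.4
def P(g,r,a,z): return [g[0]+r*np.cos(g[2]+a),g[1]+r*np.sin(g[2]+a),z]
def feats(k):
    return ([("top",c(184,181),(.07,.70,.063)),("top",c(151,252),(.07,1.28,.063)),("top",c(367,148),(.07,-.70,.063)),("top",c(296,264),(0,0,.08))] if k!="s" else [])+\
     ([("side",s(196,283),(.07,.70,.063)),("side",s(251,303),(.07,1.28,.063)),("side",s(204,200),(.07,-.70,.063)),("side",s(291,226),(0,0,.08))] if k!="t" else [])
for k in "tsb":
    F=feats(k)
    r=least_squares(lambda g:np.concatenate([proj(n,P(g,*q))-uv for n,uv,q in F]),[.55,.03,.15])
    print(k,r.x,np.round(r.fun,1))
E
```

```text
t [0.56154928 0.03078881 0.21192798] [ 0.2 -0.   0.1  0.3 -0.1  0.4 -0.2 -0.6]
s [0.56102431 0.03331925 0.19995068] [-0.1  0.4 -0.1  0.6  0.5  0.4 -0.3 -1.4]
b [0.5614978  0.03131406 0.20742972] [ 0.  -0.1 -0.1  0.2 -0.2  0.5 -0.4 -0.6  0.1  0.1  0.1  0.3  0.4  0.1
 -0.3 -1.8]
```

The views agree: small disc at +0.70 (crop px 184,181), medium at +1.28 (151,252), large at −0.70 (367,148). The knob axis is near (0.5615, 0.031), with yaw about 11.9°. Next I go up and across.

Emit:
apply_moves:
  moves:
    - [0, 0, -0.25, 0, 0, 0, 1]
    - [0, 0, -0.5, 0, 0, 0, 1]
    - [0.9, -0.85, -0.5, 0, 0, 0, 1]
    - [0.9, -0.85, -0.5, 0, 0, 0, 1]
    - [0.9, -0.85, -0.5, 0, 0, 0, 1]
    - [0.9, -0.85, -0.5, 0, 0, 0, 1]
    - [0.9, -0.85, -0.5, 0, 0, 0, 1]
    - [0.9, -0.85, -0.5, 0, 0, 0, 1]

```text
time_s: 1.8
tool_pos: [0.3222, -0.3963, 0.3237]
tool_rot: [180.0, -0.2, 18.3]
force: [-0.7, -0.4, 0.4]
grip_width: 0.0868
grasp_force: 0.0
```

Emit:
apply_moves:
  moves:
    - [0.9, -0.85, 0, 0, 0, 0, 1]
    - [0.9, -0.85, 0, 0, 0, 0, 1]
    - [0.9, -0.85, 0, 0, 0, 0, 1]
    - [0.9, -0.85, 0, 0, 0, 0, 1]
    - [0.9, -0.85, 0, 0, 0, 0, 1]
    - [0.9, -0.85, 0, 0, 0, 0, 1]

```text
time_s: 2.4
tool_pos: [0.4403, -0.1792, 0.3233]
tool_rot: [-180.0, -0.2, 18.3]
force: [-0.5, -0.2, 0.4]
grip_width: 0.0869
grasp_force: 0.0
```

Emit:
apply_moves:
  moves:
    - [0.9, -0.85, 0, 0, 0, 0.067, 1]
    - [0.9, -0.85, 0, 0, 0, 0.067, 1]
    - [0.9, -0.85, 0, 0, 0, 0.067, 1]
    - [0.9, -0.85, 0, 0, 0, 0.067, 1]
    - [0.9, -0.85, 0, 0, 0, 0.067, 1]
    - [0.9, -0.85, 0, 0, 0, 0.067, 1]
    - [0.9, -0.85, 0, 0, 0, 0.067, 1]

```text
time_s: 3.1
tool_pos: [0.5572, 0.0305, 0.3221]
tool_rot: [-180.0, 0.0, 12.0]
force: [0.4, -1.2, -0.3]
grip_width: 0.0869
grasp_force: 0.0
```

Emit:
apply_moves:
  moves:
    - [0.022, 0, 0.91, 0, 0, 0, 1]
    - [0.022, 0, 0.91, 0, 0, 0, 1]
    - [0.022, 0, 0.91, 0, 0, 0, 1]
    - [0.022, 0, 0.91, 0, 0, 0, 1]
    - [0.022, 0, 0.91, 0, 0, 0, 1]
    - [0.022, 0, 0.91, 0, 0, 0, 1]
    - [0.022, 0, 0.91, 0, 0, 0, 1]

```text
time_s: 3.8
tool_pos: [0.5631, 0.0302, 0.1432]
tool_rot: [179.9, -0.2, 11.8]
force: [0.7, -0.0, 0.7]
grip_width: 0.087
grasp_force: 0.0
```

```bash
python3 - <<'E'
from h import *
print(env.get_obs())
b=viewer.read_camera("side")[:,:,::-1];a=viewer.read_camera("top")[:,:,::-1]
f=lambda i:cv2.resize(i,None,fx=4,fy=4,interpolation=cv2.INTER_CUBIC)
cv2.imwrite("pics/near.png",np.hstack([f(b[140:260,255:355]),f(a[125:245,275:375])]))
E
```

```text
{'time_s': 3.8, 'qpos': array([ 30.96174182,  15.11077144, -42.16667259, 100.45493594,
        10.9356179 ,  68.35431202, -92.44802315]), 'joint_velocities': array([-0.29947527, -0.21403532, -0.43421714, -0.20338887, -0.01045321,
       -0.28180427, -0.17112606]), 'effort': array([ 2.14912151e-01, -3.54117572e+01, -4.97366756e+00, -2.84330410e+01,
        5.29099256e-03, -3.37781582e-02,  6.81459729e-03]), 'tool_pos': array([0.56308823, 0.03024011, 0.14320248]), 'tool_rot': array([179.91597204,  -0.22961372,  11.79109004]), 'force': array([ 0.68657475, -0.02555101,  0.66260553]), 'wrist_torque': array([-0.01894419, -0.00255731, -0.01795556]), 'grasp_force': 0.0, 'grip_width': 0.08701026313980051}
```

View pics/near.png

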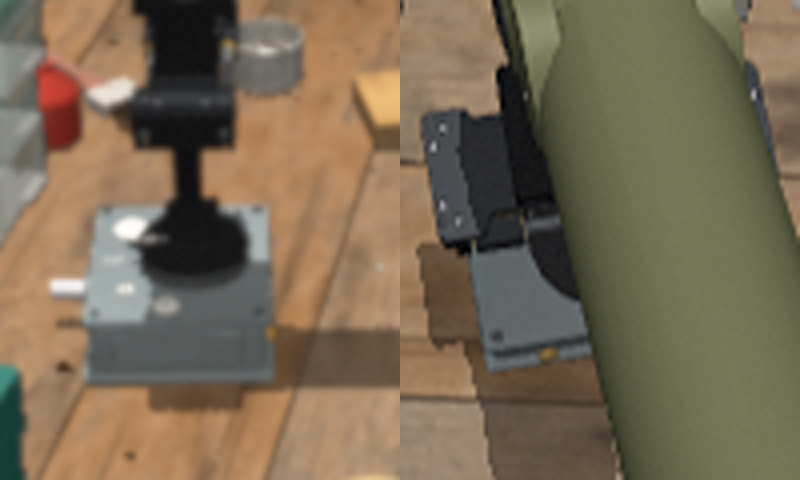

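The gripper stands over the knob, with the fingers on either side of the bar. Next I go down and close lightly.

Emit:
apply_moves:
  moves:
    - [-0.007, -0.005, 0.14, 0, 0, 0, 1]
    - [-0.007, -0.005, 0.28, 0, 0, 0, 1]
    - [-0.007, -0.005, 0.28, 0, 0, 0, 1]
    - [-0.007, -0.005, 0.28, 0, 0, 0, 1]

```text
time_s: 4.3
tool_pos: [0.5604, 0.0318, 0.0857]
tool_rot: [180.0, -0.1, 11.9]
force: [0.1, -0.2, 0.6]
grip_width: 0.0871
grasp_force: 0.0
```

Emit:
apply_moves:
  moves:
    - [0, 0, 0, 0, 0, 0, 0]
    - [0, 0, 0, 0, 0, 0, 0]
    - [0, 0, 0, 0, 0, 0, 0]
    - [0, 0, 0, 0, 0, 0, 0]
    - [0, 0, 0, 0, 0, 0, 0]
    - [0, 0, 0, 0, 0, 0, 0]
    - [0, 0, 0, 0, 0, 0, 0]
    - [0, 0, 0, 0, 0, 0, 0]
    - [0, 0, 0, 0, 0, 0, 0]
    - [0, 0, 0, 0, 0, 0, 0]
  grip_force: 10

```text
time_s: 5.3
tool_pos: [0.5598, 0.0307, 0.0845]
tool_rot: [179.9, 0.0, 11.9]
force: [0.7, -6.6, -0.8]
grip_width: 0.015
grasp_force: 3.4
```

```bash
python3 - <<'E'
from h import *
o=env.get_obs()
for k in("tool_pos","tool_rot","force","wrist_torque","grip_width","grasp_force"):print(k,np.round(o[k],4))
E
```

```text
tool_pos [0.5598 0.0307 0.0845]
tool_rot [1.798976e+02 2.340000e-02 1.187830e+01]
force [ 0.7497 -6.6402 -0.8349]
wrist_torque [-1.5415e+00 -1.6700e-01 -1.0000e-03]
grip_width 0.015
grasp_force 3.4144
```

Emit:
apply_moves:
  moves:
    - [0, 0.007, 0, 0, 0, 0, 0]
    - [0, 0.007, 0, 0, 0, 0, 0]
    - [0, 0.007, 0, 0, 0, 0, 0]
    - [0, 0.007, 0, 0, 0, 0, 0]
  grip_force: 30

```text
time_s: 5.7
tool_pos: [0.56, 0.0297, 0.0845]
tool_rot: [180.0, 0.0, 11.9]
force: [0.0, -4.1, 0.1]
grip_width: 0.0135
grasp_force: 30.0
```

```bash
cat > s.py <<'E'
from h import *
o=env.get_obs()
for k in("time_s","tool_pos","tool_rot","force","wrist_torque","grip_width","grasp_force"):print(k,np.round(o[k],4))
E
python3 s.py
```

```text
time_s 5.7
tool_pos [0.56   0.0297 0.0845]
tool_rot [1.799517e+02 2.010000e-02 1.185380e+01]
force [ 0.0429 -4.1184  0.1385]
wrist_torque [-0.7643 -0.0108 -0.0064]
grip_width 0.0135
grasp_force 29.9997
```

Emit:
apply_moves:
  moves:
    - [0, 0.006, 0, 0, 0, 0, 0]
    - [0, 0.006, -0.02, 0, 0, 0, 0]
    - [0, 0.006, -0.04, 0, 0, 0, 0]
    - [0, 0.006, -0.055, 0, 0, 0, 0]
    - [0, 0.006, -0.065, 0, 0, 0, 0]
    - [0, 0.006, -0.072, 0, 0, 0, 0]
    - [0, 0.006, -0.072, 0, 0, 0, 0]
    - [0, 0.006, -0.072, 0, 0, 0, 0]

```text
time_s: 6.5
tool_pos: [0.5599, 0.0294, 0.0987]
tool_rot: [-180.0, 0.0, 11.9]
force: [0.8, -1.4, -11.1]
grip_width: 0.014
grasp_force: 30.0
```

```bash
python3 s.py
```

```text
time_s 6.5
tool_pos [0.5599 0.0294 0.0987]
tool_rot [-1.799844e+02  4.100000e-02  1.188950e+01]
force [  0.8209  -1.3921 -11.0553]
wrist_torque [-0.097  -0.377  -0.0151]
grip_width 0.014
grasp_force 29.998
```

Emit:
apply_moves:
  moves:
    - [0, 0, 0, 0, 0, -0.05, 0]
    - [0, 0, 0, 0, 0, -0.1, 0]
    - [0, 0, 0, 0, 0, -0.1, 0]

```text
time_s: 6.8
tool_pos: [0.56, 0.0289, 0.0987]
tool_rot: [180.0, 0.0, 20.5]
force: [0.7, -1.2, -9.7]
grip_width: 0.0134
grasp_force: 30.0
```

```bash
python3 s.py
```

```text
time_s 6.8
tool_pos [0.56   0.0289 0.0987]
tool_rot [1.799958e+02 4.020000e-02 2.047510e+01]
force [ 0.6962 -1.1753 -9.7322]
wrist_torque [-0.3455 -0.3918 -0.0264]
grip_width 0.0134
grasp_force 29.997
```

Emit:
apply_moves:
  moves:
    - [0, 0, 0, 0, 0, -0.06, 0]
    - [0, 0, 0, 0, 0, -0.12, 0]
    - [0, 0, 0, 0, 0, -0.18, 0]
    - [0, 0, 0.01, 0, 0, -0.18, 0]
    - [0, 0, 0.02, 0, 0, -0.18, 0]
    - [0, 0, 0.026, 0, 0, -0.18, 0]
    - [0, 0, 0.026, 0, 0, -0.18, 0]

```text
time_s: 7.5
tool_pos: [0.5605, 0.0284, 0.0941]
tool_rot: [179.9, 0.0, 35.8]
force: [0.7, -5.0, -4.6]
grip_width: 0.0138
grasp_force: 30.0
```

```bash
python3 s.py
```

```text
time_s 7.5
tool_pos [0.5605 0.0284 0.0941]
tool_rot [1.799247e+02 3.440000e-02 3.584120e+01]
force [ 0.7342 -4.9866 -4.5875]
wrist_torque [-1.1835e+00 -1.9140e-01  9.0000e-04]
grip_width 0.0138
grasp_force 29.9988
```

Emit:
apply_moves:
  moves:
    - [-0.004, 0.006, 0.005, 0, 0, 0, 0]
    - [-0.004, 0.006, 0.005, 0, 0, -0.0175, 0]
    - [-0.004, 0.006, 0.005, 0, 0, -0.035, 0]
    - [-0.004, 0.006, 0.005, 0, 0, -0.0525, 0]
    - [-0.004, 0.006, 0.005, 0, 0, -0.0525, 0]

```text
time_s: 8.0
tool_pos: [0.5607, 0.0278, 0.093]
tool_rot: [180.0, -0.0, 40.5]
force: [1.0, -2.8, -2.8]
grip_width: 0.0139
grasp_force: 30.0
```

```bash
python3 s.py
```

```text
time_s 8.0
tool_pos [0.5607 0.0278 0.093 ]
tool_rot [ 1.799774e+02 -3.460000e-02  4.048790e+01]
force [ 1.0171 -2.8004 -2.848 ]
wrist_torque [-0.7409 -0.1317 -0.1153]
grip_width 0.0139
grasp_force 29.9989
```

Emit:
apply_moves:
  moves:
    - [0, 0, 0, 0, 0, -0.0175, 0]
    - [0, 0, 0, 0, 0, -0.035, 0]
    - [0, 0, 0, 0, 0, -0.0525, 0]
    - [0, 0, 0, 0, 0, -0.0525, 0]

```text
time_s: 8.4
tool_pos: [0.5608, 0.0276, 0.0929]
tool_rot: [180.0, -0.0, 45.0]
force: [2.3, -4.4, -2.5]
grip_width: 0.0134
grasp_force: 30.0
```

```bash
python3 s.py
```

```text
time_s 8.4
tool_pos [0.5608 0.0276 0.0929]
tool_rot [ 1.799586e+02 -3.340000e-02  4.501110e+01]
force [ 2.2881 -4.3539 -2.5107]
wrist_torque [-0.8706 -0.4274 -0.2231]
grip_width 0.0134
grasp_force 29.999
```

Emit:
apply_moves:
  moves:
    - [0, 0.007, 0, 0, 0, 0, 0]
    - [0, 0.007, 0, 0, 0, -0.0175, 0]
    - [0, 0.007, 0, 0, 0, -0.0175, 0]

```text
time_s: 8.7
tool_pos: [0.5611, 0.0273, 0.0927]
tool_rot: [-180.0, -0.0, 46.6]
force: [-0.3, -1.3, -0.5]
grip_width: 0.0139
grasp_force: 30.0
```

```bash
python3 s.py
```

```text
time_s 8.7
tool_pos [0.5611 0.0273 0.0927]
tool_rot [-1.79961e+02 -2.00000e-04  4.65512e+01]
force [-0.3187 -1.2907 -0.4755]
wrist_torque [-0.3676 -0.0287 -0.1645]
grip_width 0.0139
grasp_force 29.9994
```

Emit:
apply_moves:
  moves:
    - [0, 0.001, 0, 0, 0, -0.0175, 0]
    - [0, 0.002, 0, 0, 0, -0.035, 0]
    - [0, 0.003, 0, 0, 0, -0.0525, 0]
    - [0, 0.003, 0, 0, 0, -0.0525, 0]

```text
time_s: 9.1
tool_pos: [0.5614, 0.027, 0.0926]
tool_rot: [-179.9, -0.0, 51.1]
force: [-1.6, -0.1, -0.1]
grip_width: 0.0142
grasp_force: 30.0
```

```bash
python3 s.py
```

```text
time_s 9.1
tool_pos [0.5614 0.027  0.0926]
tool_rot [-1.799419e+02 -6.300000e-03  5.106200e+01]
force [-1.6147 -0.0772 -0.1329]
wrist_torque [ 0.0049  0.2629 -0.1762]
grip_width 0.0142
grasp_force 29.9994
```

Emit:
apply_moves:
  moves:
    - [0, 0, 0, 0, 0, -0.0175, 0]
    - [0, 0, 0, 0, 0, -0.035, 0]
    - [0, 0, 0, 0, 0, -0.0525, 0]
    - [0, 0, 0, 0, 0, -0.0525, 0]

```text
time_s: 9.5
tool_pos: [0.5616, 0.0267, 0.0927]
tool_rot: [-180.0, -0.0, 55.6]
force: [-1.0, 0.8, -0.8]
grip_width: 0.0136
grasp_force: 30.0
```

```bash
python3 s.py
```

```text
time_s 9.5
tool_pos [0.5616 0.0267 0.0927]
tool_rot [-1.799758e+02 -1.270000e-02  5.556680e+01]
force [-1.0014  0.7698 -0.7869]
wrist_torque [ 0.1907  0.2653 -0.1719]
grip_width 0.0136
grasp_force 29.9995
```

Emit:
apply_moves:
  moves:
    - [0, 0, 0, 0, 0, -0.0175, 0]
    - [0, 0, 0, 0, 0, -0.035, 0]
    - [0, 0, 0, 0, 0, -0.0525, 0]
    - [0, 0, 0, 0, 0, -0.0525, 0]

```text
time_s: 9.9
tool_pos: [0.5616, 0.0266, 0.0922]
tool_rot: [-180.0, -0.0, 60.1]
force: [0.9, 1.6, -8.7]
grip_width: 0.0137
grasp_force: 30.0
```

```bash
python3 s.py
```

```text
time_s 9.9
tool_pos [0.5616 0.0266 0.0922]
tool_rot [-1.799819e+02 -1.850000e-02  6.009970e+01]
force [ 0.9429  1.5742 -8.7037]
wrist_torque [ 0.3094 -0.3674  0.0314]
grip_width 0.0137
grasp_force 29.9981
```

It dropped: Fz went to −8.7 N, and the torque fell away at about 0.84 rad. Next I lower it home.

Emit:
apply_moves:
  moves:
    - [0, 0, 0.01, 0, 0, 0, 0]
    - [0, 0, 0.02, 0, 0, 0, 0]
    - [0, 0, 0.03, 0, 0, 0, 0]
    - [0, 0, 0.04, 0, 0, 0, 0]
    - [0, 0, 0.04, 0, 0, 0, 0]
    - [0, 0, 0.04, 0, 0, 0, 0]

```text
time_s: 10.5
tool_pos: [0.5618, 0.0266, 0.0851]
tool_rot: [180.0, 0.0, 60.0]
force: [-1.7, 1.3, -1.8]
grip_width: 0.0141
grasp_force: 30.0
```

```bash
python3 s.py
```

```text
time_s 10.5
tool_pos [0.5618 0.0266 0.0851]
tool_rot [1.799968e+02 4.200000e-03 6.001740e+01]
force [-1.7441  1.2697 -1.8051]
wrist_torque [ 0.4675  0.2062 -0.0628]
grip_width 0.0141
grasp_force 29.9996
```

Emit:
apply_moves:
  moves:
    - [0, 0, 0.003, 0, 0, 0, 0]
    - [0, 0, 0.003, 0, 0, 0, 0]
    - [0, 0, 0.003, 0, 0, 0, 1]
    - [0, 0, 0.003, 0, 0, 0, 1]
    - [0, 0, 0.003, 0, 0, 0, 1]
    - [0, 0, 0.003, 0, 0, 0, 1]
    - [0, 0, 0.003, 0, 0, 0, 1]
    - [0, 0, 0.003, 0, 0, 0, 1]
    - [0, 0, 0.003, 0, 0, 0, 1]
    - [0, 0, 0.003, 0, 0, 0, 1]
    - [0, 0, 0.003, 0, 0, 0, 1]
    - [0, 0, 0.003, 0, 0, 0, 1]

```text
time_s: 11.7
tool_pos: [0.5617, 0.0264, 0.0841]
tool_rot: [180.0, 0.0, 60.0]
force: [-0.3, 0.6, 0.2]
grip_width: 0.0837
grasp_force: 0.0
```

Emit:
apply_moves:
  moves:
    - [0, 0, -0.15, 0, 0, 0, 1]
    - [0, 0, -0.3, 0, 0, 0, 1]
    - [0, 0, -0.5, 0, 0, 0, 1]
    - [0, 0, -0.75, 0, 0, 0, 1]
    - [0, 0, -1, 0, 0, 0, 1]
    - [0, 0, -1, 0, 0, 0, 1]

```text
time_s: 12.3
tool_pos: [0.5652, 0.0276, 0.2915]
tool_rot: [179.4, -0.3, 60.0]
force: [0.6, 0.6, -0.3]
grip_width: 0.087
grasp_force: 0.0
```

Emit:
apply_moves:
  moves:
    - [-0.8, 1, 0, 0, 0, 0, 1]
    - [-0.8, 1, 0, 0, 0, 0, 1]
    - [-0.8, 1, 0, 0, 0, 0, 1]
    - [-0.8, 1, 0, 0, 0, 0, 1]
    - [-0.8, 1, 0, 0, 0, 0, 1]
    - [-0.8, 1, 0, 0, 0, 0, 1]
    - [-0.8, 1, 0, 0, 0, 0, 1]

```text
time_s: 13.0
tool_pos: [0.6548, -0.2145, 0.2822]
tool_rot: [-179.9, -0.0, 59.8]
force: [0.3, 1.2, 0.5]
grip_width: 0.0872
grasp_force: 0.0
```

```bash
python3 - <<'E'
from h import *
b=viewer.read_camera("side")[:,:,::-1];a=viewer.read_camera("top")[:,:,::-1]
f=lambda i:cv2.resize(i,None,fx=4,fy=4,interpolation=cv2.INTER_CUBIC)
cv2.imwrite("pics/end.png",np.hstack([f(b[140:260,255:355]),f(a[125:245,275:375])]))
for z in (.077,.085):
  X=[.5615+.052*np.cos(.208+.83),.0312+.052*np.sin(.208+.83),z]
  print(proj("top",X),proj("side",X))
for n in("top","side"):
  for t in("pointer_tip","sanding_block","masking_tape","tape_measure"): print(n,t,[np.round(x["location"],1).tolist() for x in boxes_of(n,t)][:1])
E
```

```text
[307.23892209 172.72569114] [291.71007371 207.16083389]
[307.14449752 171.84909192] [291.59501958 205.05272263]
top pointer_tip [[322.9, 184.5]]
top sanding_block [[450.3, 236.8]]
top masking_tape [[220.9, 248.4]]
top tape_measure []
side pointer_tip [[303.4, 198.6]]
side sanding_block [[357.3, 165.7]]
side masking_tape [[347.6, 268.4]]
side tape_measure [[278.6, 281.7]]
```

View pics/end.png

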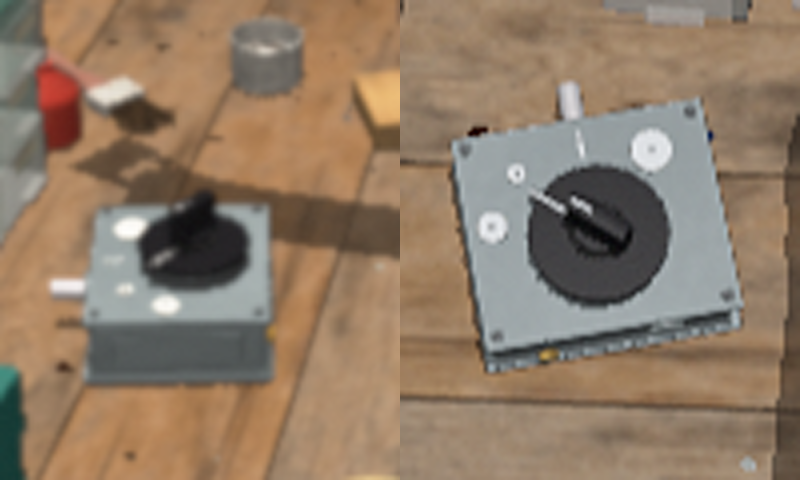

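The pointer stands beside the small disc, at top crop (528,188) and side crop (152,268). That fits the home height of 0.077 m in both views.

```bash
python3 -c "
from cell import env
print(env.sign_off())"
```

```text
the job is handed in; nothing more can be done
None
```

The selector knob is home in the smallest disc's notch, at about 0.84 rad from neutral. It has been released, the arm is clear, nothing round the gearbox was touched, and the job is handed in (about 13 s on the robot's clock).

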